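# Set the pull-set tap timer to blue

## Robot

A 7-joint arm with a two-finger parallel gripper is mounted at the origin on the work surface. World frame = base frame: x ahead of the robot, y to its left, z up, the work surface at z = 0. Lengths are in m, angles in rad, forces in N, time in s.
With the tool pointing down it reaches from about 0.425 to 0.925 m from the base axis. Payload 6.8 kg.
Tool frame: the origin (TCP) lies on the front face of the gripper's body, between the roots of the fingers; the fingertips stand 73 mm ahead of it and the grasp point (between the pads) lies 54 mm ahead of it (tcp_to_tips is the distance from the TCP to the fingertips, in m); z points along the fingers, x is the direction in which the jaws open and shut, and the axes are right-handed (so a half turn about z gives the same grasp; the last joint's range is limited). The gripper opens to 85 mm and grips with 20 to 120 N. Pads are 22 mm wide; open, the fingers measure 114 mm over their backs; the gripper's body (76 mm by 85 mm) begins 54 mm behind the grasp point. The pads swing forward as they close: fully open they stand 13 mm farther back than shut.
Start: joints at [-1.243, 0.477, 0.022, 1.555, -0.011, 1.109, -0.083], TCP at [0.285, 0.612, 0.304] pointing down, gripper open.
Joint ranges: [-2.96, 2.96], [-0.34, 2.1], [-1.41, 1.46], [0.24, 2.44], [-1.37, 4.51], [0.17, 1.92], [-2.96, 2.96]. Speed limits (rad/s): [2.39, 2.39, 3.14, 3.14, 3.14, 3.14, 3.14].

## Interface

Orientations are given as a unit quaternion [w, x, y, z].
In Python, from station import get_obs, read_camera, hand_in, look_for, silhouettes, tcp_to_tips gives the robot as it stands. The module is installed in compiled form; this text tells all that it offers.
- The arm moves only by the tool apply_moves, never from a script. Its argument "moves" is a list of rows, each a list of 3 entries, a list of its own where there are three numbers: the shift along the tool's x, y, z in units of 25 mm (1.0 is 25 mm), then the turn, a rotation vector about the tool's x, y, z in units of 10 degrees (1.0 is 10 degrees), then the gripper's target within -1 to 1 (fully open at 1, half-way at 0, shut at -1). In form: [[[dx, dy, dz], [rx, ry, rz], jaw], ...]. A call has 1 to 20 rows; each row is the pose to reach, as a shift and turn from the pose commanded when the call began, along the tool's axes at that moment; what a row does not reach only later rows make up. A row lasts 1/8 s, in which the tool goes at most 62.5 mm and 10.7 degrees, less where a joint would pass 70% of its speed; a pose out of reach is approached as far as the arm can. A call with a gripper value outside its range is refused whole. The fingers move at their own pace and stop on an object; "force" is the grip in N (left out, the last holds). Time passes only in rows, so rows that repeat a pose let the fingers close. It gives the time, the measured TCP pose, the force and the opening at its end, in the units of the state.
- get_obs(): the state, without advancing time (a new reading comes with each control period).
- read_camera(name): name is "scene" or "top" or "wrist"; returns a dict with "color" (480x640x3 uint8, red, green, blue), "mtx" (3x3 intrinsics, pixels), "eye" and "rotation" of the camera in the world; the wrist camera has in their place "hand_eye" (4x4, takes a point from camera to tool coordinates, whose origin is the TCP and whose axes are the tool frame's). Camera axes: x right, y up, looking along -z (the intrinsics and any distortion apply to the point x, -y, -z); pixel columns grow to the right and rows downward; lengths in m; the calibration is good to about 2 mm. A picture is of the moment at which its call begins: read the wrist's pose just before it. There is no depth.
- hand_in(): hands the job in, once; it reports no verdict.
Trained networks look in the newest picture that a camera, given by its name, has taken for a name from the list of things; names that differ only in an ending like _2 or _b are one class to them, and where a whole thing is asked for, a point or a joint stands for the part that bears it (a point fixed in the world has none). Each returns a list of dicts, best first, with "conf" (0 to 1); they miss things now and then, are a little off and sometimes report something else, mostly with a low value. They report only what shows in the picture. A call takes as long as a camera call.
- look_for(camera, query): "pixel" ([row, column] in pixels, amid what is visible of it).
- silhouettes(camera, query): "mask" (480x640 bool, what is visible of it) and "pixel" ([row, column] in pixels, amid what is visible of it).
The state is a dict: "t": time; "q": joint angles; "joint_vel": joint speeds; "joint_torque": joint torques, N m; "eef_pos": TCP position; "tool_rot": TCP orientation; "contact_force": force on the tool from outside, world axes, zero at the start; "torque": the same for the moment, N m; "gripper_width": opening from 0.0 (shut) to 1.0 (fully open).
Only numpy, scipy, OpenCV 4.12 (cv2) and the standard library are available. Lean on these libraries where they do the work, as an engineer would, in place of code of your own. Each camera call takes 0.05 s, during which the arm holds its last target.

## Task

Set the tap timer with the yellow dial to its blue mark: pull the yellow dial up to unlock it, turn it while it is up until its black pointer faces the blue mark, then push it fully back down so that it is locked there, and let go. Leave the timer with the grey dial alone.

Things in the scene. Friction and masses are not known exactly. Their poses are not given: they have to be found in the camera images.
- timer_grip (a point): On the YELLOW dial's axis, mid grip bar. Bar 54 long (x), 20 wide (y), top 13 mm above this point, foot 21 below, on a round skirt 64 across, 12 thick. z up; x towards the black pointer lug, 6 wide, reaching 50 mm from the axis. Dial sits on a white 130x130x45 box fixed on a shelf, top 34 mm below this point when down. Turning: stiff (0.03 N m), to 76 degrees each way from mid notch, stays put.
- timer_lift (a joint): Yellow dial pulled up, m: 0 = down and locked, 0.015 = fully up. No spring, about 3 N to move, stays where left. A ring 8 mm high, 88 across, round the skirt has 3 notches: middle (black stud; start, up to 8 degrees off), blue and red 65 degrees to either side. Down, the lug sits in a notch (10 degrees play each way); it clears the ring above 7 mm lift and goes down only over a notch.
- mark_blue: Blue round stud, 12 mm across, 4 high, on the yellow dial's box, 58 mm from the dial's axis, just outside the blue notch; which side of the middle it is on varies, the red stud is opposite. Origin: centre of its underside, on the box top. The pointer must end in the direction from the dial's axis to this stud.
- other_lift (a joint): How far the look-alike timer's GREY dial is pulled up, m (0 = down). Its box has the same shape and blue, black and red studs of its own; it stands on the same shelf, left or right of the yellow one, centres at least 230 mm apart. To be left alone.

How it is judged:
By the outcome, as a careful person would: the job done as asked, in the order asked, and still so for the second after the job is handed in, with the robot touching nothing.
It also fails if it takes over 35 s, if anything falls off the work surface, if the arm or the gripper's body presses on something with over 40 N, if the wrist force passes 120 N, or if a joint passes its speed limit or range.

## Working session

There is one attempt and no reset: what is moved stays moved. The work goes in short steps, Python scripts to look and compute and a tool call to move; the robot and the scene stay as the last step left them, time stands still between calls to the robot, and variables do not carry over. Pictures are saved under pics/ and viewed, and the job is handed in when it is done.

Besides the shell and the picture viewer there is one more tool, called after ">>>" as a command line: name --argument value ..., lists and objects as JSON in quotes. apply_moves: Moves the arm, as the interface text tells. Its arguments: {"type":"object","properties":{"moves":{"type":"array"},"force":{"type":"number"}},"required":["moves"]}

```bash
mkdir -p pics
python3 - <<'E'
from station import *
import cv2,pickle
o=get_obs();print(o['t'],o['eef_pos'],o['tool_rot'],o['gripper_width'],tcp_to_tips)
for n in ('scene','top'):
    r=read_camera(n);cv2.imwrite(f'pics/{n}0.png',r['color'][:,:,::-1]);pickle.dump(r,open(f'{n}.pkl','wb'))
    print(n,r['mtx'].tolist(),r['eye'],r['rotation'].tolist(),r.keys())
    for q in('timer_grip','timer_lift','mark_blue','other_lift'):
        print(q,[(d['pixel'],round(d['conf'],2)) for d in look_for(n,q)])
print(get_obs()['t'])
E
```

```text
0.0 [0.28474149 0.61148672 0.3029117 ] [ 5.51678570e-04  8.43239859e-01  5.37536681e-01 -7.43362243e-04] 0.9977801561067293 0.0726
scene [[507.11292416331963, 0.0, 329.485518647741], [0.0, 507.11292416331963, 243.87349596857948], [0.0, 0.0, 1.0]] [0.96493397 0.00198917 0.70342522] [0.6564710358602484, 0.19314483588605397, 0.20698476801372745, 0.699212526530686] dict_keys(['color', 'mtx', 'eye', 'rotation'])
timer_grip [([271.7, 250.7], 0.77)]
timer_lift [([268.4, 248.2], 0.85), ([265.6, 289.5], 0.66)]
mark_blue []
other_lift [([276.3, 470.8], 0.62)]
top [[507.79005451401827, 0.0, 319.43519925981263], [0.0, 507.79005451401827, 248.63036788112], [0.0, 0.0, 1.0]] [ 5.35275433e-01 -1.09715745e-04  9.55415278e-01] [-0.6965201301077818, -0.015946817659770345, 0.03345711441495734, 0.7165793946634169] dict_keys(['color', 'mtx', 'eye', 'rotation'])
timer_grip [([239.8, 381.4], 0.73)]
timer_lift [([239.1, 382.2], 0.9)]
mark_blue []
other_lift [([251.9, 203.7], 0.93), ([237.8, 381.5], 0.43)]
0.5
```

View pics/scene0.png

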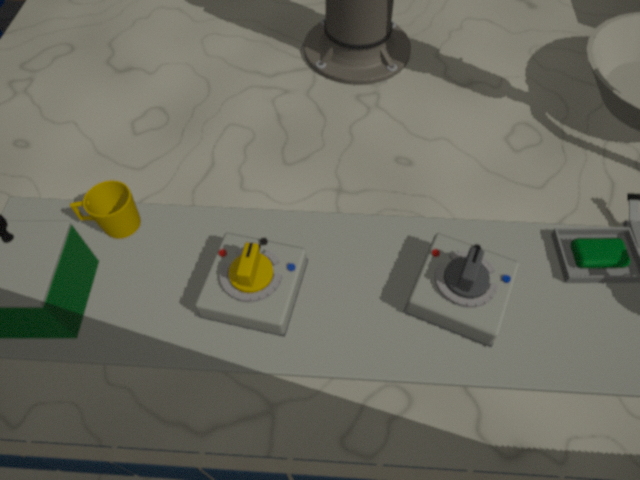

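View pics/top0.png

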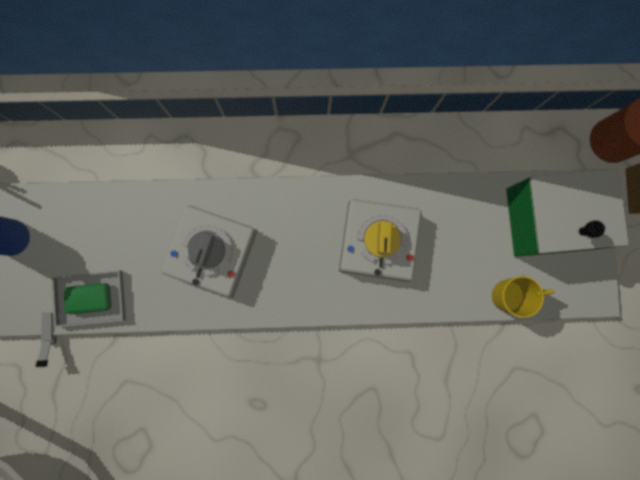

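The scene view shows the yellow timer at about (250,270), with the grey one at (465,278). In the top view, the yellow dial is at (381,239), with studs at blue (350,249), black (378,271) and red (409,257). Next I'll zoom in and triangulate.

```bash
python3 - <<'E'
import pickle,cv2,numpy as np
a=pickle.load(open('top.pkl','rb'))['color'][190:290,330:430,::-1]
b=pickle.load(open('scene.pkl','rb'))['color'][225:335,190:310,::-1]
a=cv2.resize(a,(400,400),interpolation=cv2.INTER_CUBIC)
a=cv2.resize(a,(400,400));b=cv2.resize(b,(400,367),interpolation=cv2.INTER_CUBIC)
b=np.vstack([b,np.zeros((33,400,3),np.uint8)])
cv2.imwrite('pics/zoom1.png',np.hstack([a,b]))
E
cat > h.py <<'E'
import numpy as np,cv2,pickle
from scipy.spatial.transform import Rotation as R
def Rq(q): return R.from_quat([q[1],q[2],q[3],q[0]]).as_matrix()
def ray(r,px):
    K=np.array(r['mtx']);row,col=px
    d=np.array([(col-K[0,2])/K[0,0],-(row-K[1,2])/K[1,1],-1.])
    return np.array(r['eye']),Rq(r['rotation'])@d
def tri(rs,ps):
    A=np.zeros((3,3));b=np.zeros(3);L=[]
    for r,p in zip(rs,ps):
        e,d=ray(r,p);d/=np.linalg.norm(d);P=np.eye(3)-np.outer(d,d);A+=P;b+=P@e;L.append((e,P))
    x=np.linalg.solve(A,b);return x,[np.linalg.norm(P@(x-e)) for e,P in L]
def atz(r,p,z):
    e,d=ray(r,p);return e+d*(z-e[2])/d[2]
def studs(img,box):
    r0,r1,c0,c1=box;h=cv2.cvtColor(img,cv2.COLOR_RGB2HSV)
    out={}
    m={'blue':(h[...,0]>100)&(h[...,0]<125)&(h[...,1]>110),
       'red':((h[...,0]<8)|(h[...,0]>170))&(h[...,1]>110),
       'black':(h[...,2]<70)}
    for k,v in m.items():
        w=np.zeros_like(v);w[r0:r1,c0:c1]=v[r0:r1,c0:c1]
        n,l,s,c=cv2.connectedComponentsWithStats(w.astype(np.uint8))
        out[k]=[(int(s[i,4]),c[i][::-1].round(2).tolist()) for i in range(1,n) if s[i,4]>5]
    return out
E
python3 - <<'E'
from h import *
t=pickle.load(open('top.pkl','rb'));s=pickle.load(open('scene.pkl','rb'))
print(studs(t['color'],(195,285,335,425)));print(studs(s['color'],(230,335,195,308)))
E
```

```text
{'blue': [(18, [248.5, 350.22])], 'red': [(28, [257.21, 409.5])], 'black': [(26, [261.85, 380.96]), (26, [272.42, 377.19])]}
{'blue': [(38, [266.79, 290.84])], 'red': [(50, [252.5, 222.18])], 'black': [(43, [241.42, 262.72]), (23, [249.52, 248.87])]}
```

View pics/zoom1.png

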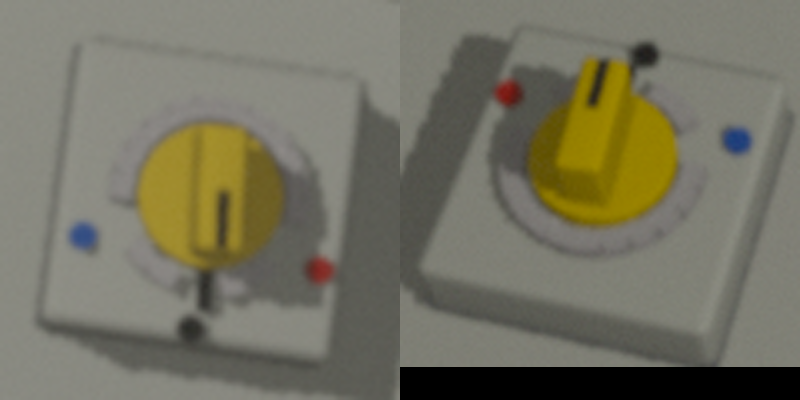

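Run:
```python
from h import *
from scipy.optimize import least_squares
t=pickle.load(open('top.pkl','rb'));s=pickle.load(open('scene.pkl','rb'))
P={'blue':([248.5,350.22],[266.79,290.84]),'red':([257.3,409.7],[252.0,222.0]),'black':([272,377.5],[241.3,263.5])}
for k,(a,b) in P.items(): print(k,tri([t,s],[a,b]))
def proj(r,X):
    K=np.array(r['mtx']);c=Rq(r['rotation']).T@(X-np.array(r['eye']));
    return np.array([K[1,1]*c[1]/c[2]+K[1,2], K[0,2]-K[0,0]*c[0]/c[2]])
c65=np.radians(65)
def pts(p):
    x,y,z,th,sg=p[0],p[1],p[2],p[3],SG
    return {k:np.array([x+.058*np.cos(th+d),y+.058*np.sin(th+d),z]) for k,d in(('blue',sg*c65),('red',-sg*c65),('black',0))}
for SG in(1,-1):
    def f(p):
        q=pts(p);return np.concatenate([proj(r,q[k])-np.array(P[k][i]) for k in P for i,r in enumerate((t,s))])
    so=least_squares(f,[.52,-.12,.1,np.pi]);print(SG,so.x,np.degrees(so.x[3]),so.cost,so.fun.round(1))
    if so.cost<50:
        x=so.x; c=x[:3].copy(); 
        print('blue dir',np.degrees(x[3])+SG*65)
        for r in(t,s): print('grip proj',proj(r,c+[0,0,.032]),'top',proj(r,c+[0,0,.045]), 'skirt', proj(r,c+[0,0,.012]))
        # pointer direction from lug tip/black line on the lug in top
        # lug in zoom top: (205,272)-(205,310) => px col=330+205/4
        zt=c[2]+.006
        for (u,v) in((205,272),(205,308)):
            q=atz(t,(190+v/4,330+u/4),zt); print('lug',q,np.degrees(np.arctan2(q[1]-c[1],q[0]-c[0])),np.hypot(*(q-c)[:2]))
        zt=c[2]+.045
        for (u,v) in((223,192),(221,245)):
            q=atz(t,(190+v/4,330+u/4),zt); print('line',q,np.degrees(np.arctan2(q[1]-c[1],q[0]-c[0])),np.hypot(*(q-c)[:2]))
```

```text
blue (array([ 0.59609381, -0.07813164,  0.06490682]), [np.float64(0.0008235905422203082), np.float64(0.000823590542220304)])
red (array([ 0.57767129, -0.18254326,  0.06568813]), [np.float64(0.0008498898317712341), np.float64(0.0008498898317711387)])
black (array([ 0.55340322, -0.1245904 ,  0.06320689]), [np.float64(0.0004187564015039575), np.float64(0.00041875640150397796)])
1 [ 0.53880208 -0.12397485  0.05981138  6.13386613] 351.44464120144 1006.1122367883254 [ 14.4  -0.7 -12.7   4.2  12.8  -1.3 -10.4   5.8 -24.2   3.6  25.3  -8.8]
-1 [ 0.61094788 -0.13478998  0.06487075  2.96487102] 169.87459624646698 0.9863256209067744 [-0.   0.8 -0.   0.2  0.   0.2  0.3  0.9 -0.3  0.4 -0.3  0.1]
blue dir 104.87459624646698
grip proj [237.52264006 385.17986663] top [236.80994664 386.36437097] skirt [238.57831242 383.42532754]
grip proj [262.22524773 248.30612545] top [257.3633277  247.01554847] skirt [269.41838026 250.21551333]
lug [ 0.57748012 -0.13059352  0.07087075] 172.85308638524904 0.0337298324876109
lug [ 0.56174587 -0.12999858  0.07087075] 174.43794591886675 0.049434754817806494
line [ 0.60897271 -0.13367909  0.10987075] 150.64527630670725 0.002266136611792012
line [ 0.58673844 -0.13198387  0.10987075] 173.38835083296254 0.02437152669884918
```

```bash
cat >> h.py <<'E'
def plan(pos,yaw):
    from station import get_obs
    o=get_obs();M=Rq(o['tool_rot']);d=M.T@(np.array(pos)-o['eef_pos'])/.025
    c,s=np.cos(np.radians(yaw)),np.sin(np.radians(yaw))
    T=np.array([[c,s,0],[s,-c,0],[0,0,-1]])
    rv=np.degrees(R.from_matrix(M.T@T).as_rotvec())/10
    print('t',o['t'],'now',o['eef_pos'].round(4),'yaw',np.degrees(np.arctan2(M[1,0],M[0,0])).round(2),'d',d.round(3),'rv',rv.round(3),'w',o['gripper_width'],'F',np.round(o['contact_force'],1))
E
python3 -c "
from h import *
plan([.611,-.135,.26],84)"
```

```text
t 0.5 now [0.2849 0.6119 0.3039] yaw 65.03 d [-21.578  24.436   1.756] rv [-0.     0.    -1.897] w 1.0016747986261771 F [ 0.1  0.2 -0.3]
```

>>> apply_moves --moves '[[[-0.6,0.7,0],[0,0,0],1],[[-1.8,2.0,0.1],[0,0,-0.2],1],[[-3.2,3.6,0.2],[0,0,-0.3],1],[[-4.7,5.3,0.3],[0,0,-0.4],1],[[-6.2,7.0,0.4],[0,0,-0.5],1],[[-7.7,8.7,0.5],[0,0,-0.7],1],[[-9.2,10.4,0.6],[0,0,-0.8],1],[[-10.7,12.1,0.7],[0,0,-0.9],1],[[-12.2,13.8,0.8],[0,0,-1.1],1],[[-13.7,15.5,0.9],[0,0,-1.2],1],[[-15.2,17.2,1.0],[0,0,-1.4],1],[[-16.7,18.9,1.2],[0,0,-1.5],1],[[-18.2,20.6,1.4],[0,0,-1.6],1],[[-19.6,22.2,1.6],[0,0,-1.7],1],[[-20.7,23.4,1.7],[0,0,-1.8],1],[[-21.3,24.1,1.75],[0,0,-1.9],1],[[-21.58,24.44,1.75],[0,0,-1.9],1],[[-21.58,24.44,1.75],[0,0,-1.9],1],[[-21.58,24.44,1.75],[0,0,-1.9],1]]'

```text
t: 2.88
eef_pos: [0.611, -0.1335, 0.2602]
tool_rot: [-0.0, 0.742, 0.67, 0.0]
contact_force: [0.3, -1.0, -0.1]
gripper_width: 1.0
```

Run:
```python
from h import *
from station import *
o=get_obs();r=read_camera('wrist');r['o']=o;pickle.dump(r,open('w1.pkl','wb'))
cv2.imwrite('pics/w1.png',r['color'][:,:,::-1]);print(r.keys(),np.round(r['mtx'],1).tolist(),np.round(r['hand_eye'],4).tolist(),r.get('dist'))
plan([.611,-.135,.156],84);print(o['q'].round(2))
for k in('timer_grip','mark_blue'): print(k,[(d['pixel'],d['conf']) for d in look_for('wrist',k)])
```

```text
dict_keys(['color', 'mtx', 'hand_eye', 'o']) [[396.1, 0.0, 317.0], [0.0, 396.1, 241.9], [0.0, 0.0, 1.0]] [[1.0, -0.0006, -0.0004, 0.0004], [-0.0007, -0.9531, -0.3028, -0.0775], [-0.0002, 0.3028, -0.9531, -0.0703], [0.0, 0.0, 0.0, 1.0]] None
t 2.925 now [ 0.611  -0.1335  0.2602] yaw 84.13 d [-0.063  0.008  4.169] rv [-0.001 -0.005  0.013] w 0.996881598226193 F [ 0.6  0.1 -0.3]
[-0.09  0.45  0.28  1.74 -0.15  0.98  1.71]
timer_grip [([239.5, 317.4], 0.78)]
mark_blue [([207.6, 394.2], 0.6)]
```

View pics/w1.png

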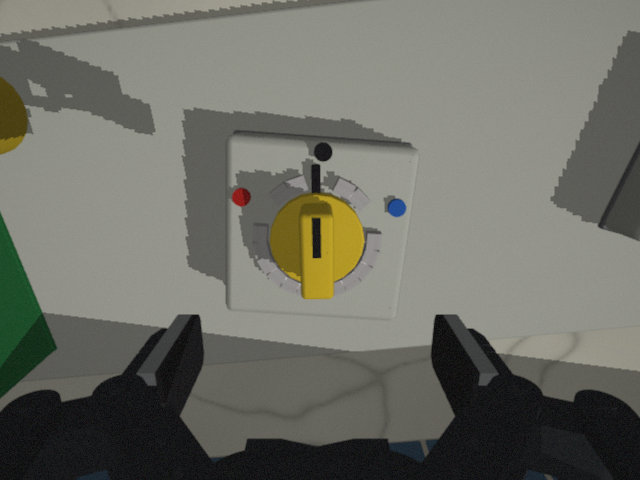

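The wrist view shows the studs at black (323,152), blue (397,208) and red (241,197). The dial is at (317,240), and its bar lines up with the tool. I'll refine the pose from this view.

```bash
python3 - <<'E'
from h import *
from scipy.optimize import least_squares
r=pickle.load(open('w1.pkl','rb'));o=r['o']
print(studs(r['color'],(135,310,228,410)))
K=np.array(r['mtx']);H=np.array(r['hand_eye']);M=Rq(o['tool_rot']);E=M@H[:3,:3];e=M@H[:3,3]+o['eef_pos']
def proj(X):
    c=E.T@(X-e);return np.array([K[1,1]*c[1]/c[2]+K[1,2],K[0,2]-K[0,0]*c[0]/c[2]])
def atzw(row,col,z):
    d=E@np.array([(col-K[0,2])/K[0,0],-(row-K[1,2])/K[1,1],-1.]);return e+d*(z-e[2])/d[2]
S=studs(r['color'],(135,310,228,410))
P={'blue':S['blue'][0][1],'red':S['red'][0][1],'black':min(S['black'],key=lambda a:a[1][0])[1]}
off={'blue':-65,'red':65,'black':0}
def f(p): return np.concatenate([proj(np.array([p[0]+.058*np.cos(p[3]+np.radians(off[k])),p[1]+.058*np.sin(p[3]+np.radians(off[k])),p[2]]))-P[k] for k in P])
so=least_squares(f,[.611,-.135,.065,2.96]);c=so.x;print(c,np.degrees(c[3]),so.fun.round(1))
def ang(row,col,z):
    q=atzw(row,col,z);return np.degrees(np.arctan2(*(q-c[:3])[[1,0]])).round(2),np.hypot(*(q-c[:3])[:2]).round(4)
print('lug',ang(167,316,c[2]+.006),ang(190,316,c[2]+.006),'bar top line',ang(222,316.5,c[2]+.043),ang(255,316.5,c[2]+.043))
h=cv2.cvtColor(r['color'],cv2.COLOR_RGB2HSV);y=((h[...,0]>20)&(h[...,0]<35)&(h[...,1]>150));y[:, :230]=0;y[:,410:]=0
# top face of bar: bright
n,l,s,cc=cv2.connectedComponentsWithStats(y.astype(np.uint8));print(s[1:],cc[1:])
for z,(row,col) in((c[2]+.043,(216,317)),(c[2]+.043,(279,317))): print(atzw(row,col,z))
print('pred grip',proj(c[:3]+[0,0,.032]),'pred top',proj(c[:3]+[0,0,.043]),'pred skirt',proj(c[:3]+[0,0,.01]))
E
python3 - <<'E'
import cv2
a=cv2.imread('pics/w1.png')[130:320,225:420];cv2.imwrite('pics/w1z.png',cv2.resize(a,(585,570),interpolation=cv2.INTER_CUBIC))
E
```

```text
{'blue': [(248, [207.42, 396.39])], 'red': [(261, [196.71, 240.66])], 'black': [(179, [138.58, 345.79]), (271, [151.15, 322.44]), (6, [143.17, 404.83]), (252, [178.06, 315.26]), (288, [237.49, 316.0])]}
[ 0.60892211 -0.12999147  0.07736751  2.91373067] 166.9444699883346 [  1.    9.3  -8.4   4.1   7.2 -12.8]
lug (np.float64(178.32), np.float64(0.0453)) (np.float64(-179.75), np.float64(0.0311)) bar top line (np.float64(-177.3), np.float64(0.0201)) (np.float64(-108.86), np.float64(0.0031))
[[ 270  192   94  107 6919]] [[316.64575806 241.90475502]]
[ 0.58553074 -0.13032111  0.12036751]
[ 0.62247931 -0.13410004  0.12036751]
pred grip [249.86960683 321.57289415] pred top [256.15592057 321.8100136 ] pred skirt [238.85134186 321.15728573]
```

View pics/w1z.png

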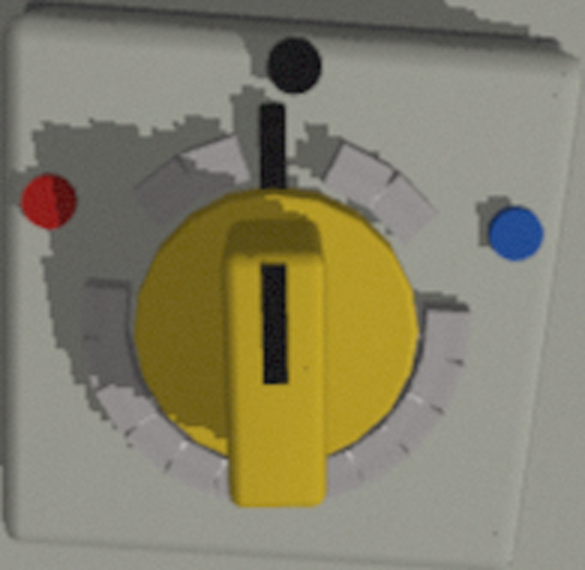

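```bash
cat >> h.py <<'E'
class W:
    def __init__(s,r):
        o=r['o'];s.K=np.array(r['mtx']);H=np.array(r['hand_eye']);M=Rq(o['tool_rot']);s.E=M@H[:3,:3];s.e=M@H[:3,3]+o['eef_pos']
    def proj(s,X):
        c=s.E.T@(X-s.e);K=s.K;return np.array([K[1,1]*c[1]/c[2]+K[1,2],K[0,2]-K[0,0]*c[0]/c[2]])
    def atz(s,row,col,z):
        K=s.K;d=s.E@np.array([(col-K[0,2])/K[0,0],-(row-K[1,2])/K[1,1],-1.]);return s.e+d*(z-s.e[2])/d[2]
    def fit(s,P):
        from scipy.optimize import least_squares
        off={'blue':-65,'red':65,'black':0}
        f=lambda p: np.concatenate([s.proj(np.array([p[0]+.058*np.cos(p[3]+np.radians(off[k])),p[1]+.058*np.sin(p[3]+np.radians(off[k])),p[2]]))-P[k] for k in P])
        so=least_squares(f,[.611,-.135,.065,2.96]);print('fit',so.x.round(4),np.degrees(so.x[3]).round(2),so.fun.round(1));return so.x
    def ang(s,c,row,col,z):
        q=s.atz(row,col,z);return np.degrees(np.arctan2(*(q-c[:3])[[1,0]])).round(2),np.hypot(*(q-c[:3])[:2]).round(4)
E
python3 - <<'E'
from h import *
w=W(pickle.load(open('w1.pkl','rb')))
c=w.fit({'blue':[207.4,396.4],'red':[196.7,240.7],'black':[151.2,322.5]})
z=c[2]
print('lug',w.ang(c,165,316,z+.006),w.ang(c,190,316,z+.006),'line',w.ang(c,218.5,316,z+.043),w.ang(c,257,316.5,z+.043))
for dz in(.010,.032,.043): print(w.proj(c[:3]+[0,0,dz]))
d=np.radians(174);u=np.array([np.cos(d),np.sin(d),0])
print('bar ends top', w.proj(c[:3]+[0,0,.043]+.027*u),w.proj(c[:3]+[0,0,.043]-.027*u))
E
```

```text
fit [ 0.613  -0.1335  0.0682  2.9699] 170.16 [-0.1  0.  -0.  -0.1  0.1  0. ]
lug (np.float64(174.38), np.float64(0.0498)) (np.float64(174.51), np.float64(0.0337)) line (np.float64(174.56), np.float64(0.0239)) (np.float64(164.23), np.float64(0.0006))
[241.13039403 316.34124416]
[251.88857526 316.32496106]
[257.99366108 316.31572068]
bar ends top [213.25560295 316.42394732] [299.70225815 316.21482266]
```

The wrist fit agrees with the other cameras. The axis is at (0.612,-0.134), box top about 0.064, pointer at 174.4°, middle notch at 170°, blue at about 105°. I'll descend and grip.

>>> apply_moves --moves '[[[0,0,0.5],[0,0,0],1],[[0,0.02,1.2],[0,0,0],1],[[-0.02,0.04,2.0],[0,0,0],1],[[-0.02,0.04,2.8],[0,0,0],1],[[-0.02,0.04,3.4],[0,0,0],1],[[-0.02,0.04,3.8],[0,0,0],1],[[-0.02,0.04,4.05],[0,0,0],1],[[-0.02,0.04,4.15],[0,0,0],1],[[-0.02,0.04,4.15],[0,0,0],0.3],[[-0.02,0.04,4.15],[0,0,0],-0.2],[[-0.02,0.04,4.15],[0,0,0],-0.5],[[-0.02,0.04,4.15],[0,0,0],-1],[[-0.02,0.04,4.15],[0,0,0],-1],[[-0.02,0.04,4.15],[0,0,0],-1],[[-0.02,0.04,4.15],[0,0,0],-1],[[-0.02,0.04,4.15],[0,0,0],-1],[[-0.02,0.04,4.15],[0,0,0],-1],[[-0.02,0.04,4.15],[0,0,0],-1]]' --force 45

```text
t: 5.28
eef_pos: [0.6124, -0.1344, 0.157]
tool_rot: [-0.0, 0.743, 0.67, 0.001]
contact_force: [-2.0, 4.6, 5.4]
gripper_width: 0.224
```

Run:
```python
from h import *
from station import *
plan([.612,-.134,.1565+.016],84.4)
o=get_obs();print(o['torque'])
r=read_camera('wrist');cv2.imwrite('pics/w2.png',r['color'][:,:,::-1])
```

```text
t 5.275 now [ 0.6124 -0.1344  0.157 ] yaw 84.09 d [ 0.016 -0.019 -0.619] rv [ 0.003 -0.009 -0.031] w 0.22419483004664228 F [-2.   4.6  5.4]
[ 0.78635517  0.29918394 -0.03856862]
```

View pics/w2.png

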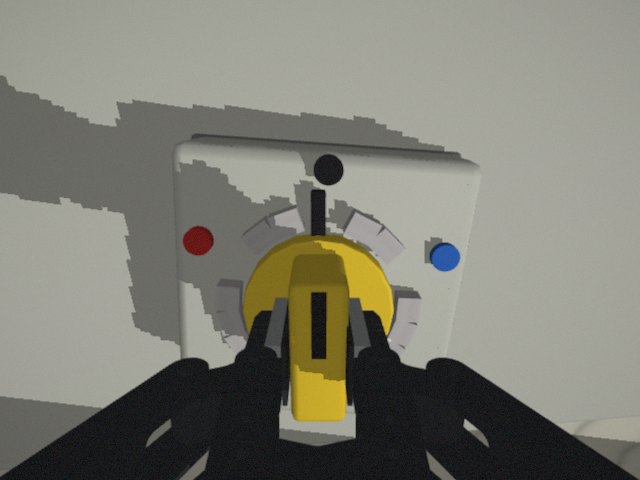

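The bar is held (opening about 19 mm), and the pointer at (318,210) is in the middle notch. I'll lift about 13 mm.

>>> apply_moves --moves '[[[0,0,-0.1],[0,0,0],-1],[[0,0,-0.2],[0,0,0],-1],[[0,0,-0.3],[0,0,0],-1],[[0,0,-0.4],[0,0,0],-1],[[0,0,-0.5],[0,0,0],-1],[[0,0,-0.54],[0,0,0],-1],[[0,0,-0.54],[0,0,0],-1]]'

```text
t: 6.2
eef_pos: [0.6124, -0.1345, 0.1698]
tool_rot: [-0.0, 0.743, 0.67, 0.001]
contact_force: [2.3, 4.8, -2.3]
gripper_width: 0.222
```

Run:
```python
from h import *
from station import *
plan([.612,-.134,.1565+.013],84.4-69.4)
r=read_camera('wrist');cv2.imwrite('pics/w3.png',r['color'][:,:,::-1])
```

```text
t 6.2 now [ 0.6124 -0.1345  0.1698] yaw 84.08 d [ 0.018 -0.018  0.011] rv [-3.000e-03 -7.000e-03  6.908e+00] w 0.2220740319164443 F [ 2.3  4.8 -2.3]
```

View pics/w3.png

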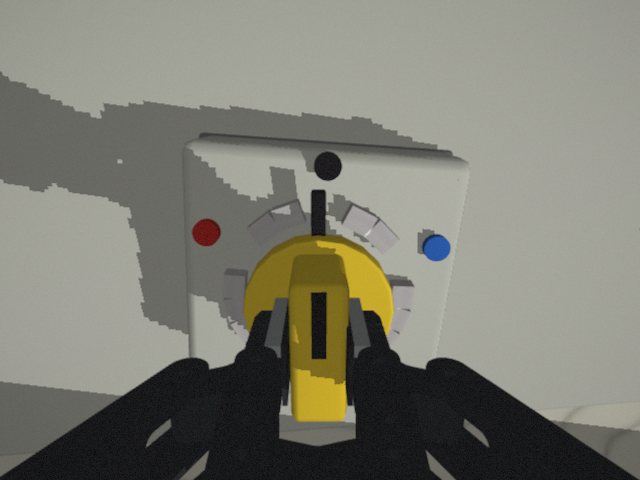

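The dial came up with the gripper: it stayed put in the view while the box shrank. Now I'll turn it toward blue by +69°.

>>> apply_moves --moves '[[[0,0,0],[0,0,0.3],-1],[[0,0,0],[0,0,0.8],-1],[[0,0,0],[0,0,1.3],-1],[[0,0,0],[0,0,1.8],-1],[[0,0,0],[0,0,2.3],-1],[[0,0,0],[0,0,2.8],-1],[[0,0,0],[0,0,3.3],-1],[[0,0,0],[0,0,3.8],-1],[[0,0,0],[0,0,4.3],-1],[[0,0,0],[0,0,4.8],-1],[[0,0,0],[0,0,5.3],-1],[[0,0,0],[0,0,5.8],-1],[[0,0,0],[0,0,6.3],-1],[[0,0,0],[0,0,6.7],-1],[[0,0,0],[0,0,6.9],-1],[[0,0,0],[0,0,6.9],-1],[[0,0,0],[0,0,6.9],-1]]'

```text
t: 8.38
eef_pos: [0.6127, -0.1337, 0.1698]
tool_rot: [-0.001, 0.991, 0.132, 0.0]
contact_force: [2.5, 5.1, -3.0]
gripper_width: 0.223
```

Run:
```python
from h import *
from station import *
plan([.612,-.134,.156],15)
o=get_obs();r=read_camera('wrist');r['o']=o;pickle.dump(r,open('w4.pkl','wb'));cv2.imwrite('pics/w4.png',r['color'][:,:,::-1])
print(studs(r['color'],(50,300,100,560)),o['torque'])
```

```text
t 8.375 now [ 0.6127 -0.1337  0.1698] yaw 15.12 d [-0.03   0.005  0.551] rv [-0.012 -0.005  0.012] w 0.22343846321929822 F [ 2.5  5.1 -3. ]
{'blue': [(614, [165.28, 317.71])], 'red': [], 'black': [(629, [212.11, 317.49]), (593, [239.24, 202.2]), (9, [282.78, 245.22]), (6, [283.5, 390.5]), (120, [295.5, 318.0]), (12, [299.0, 281.5])]} [ 1.27467088 -0.54423177 -0.03265039]
```

View pics/w4.png

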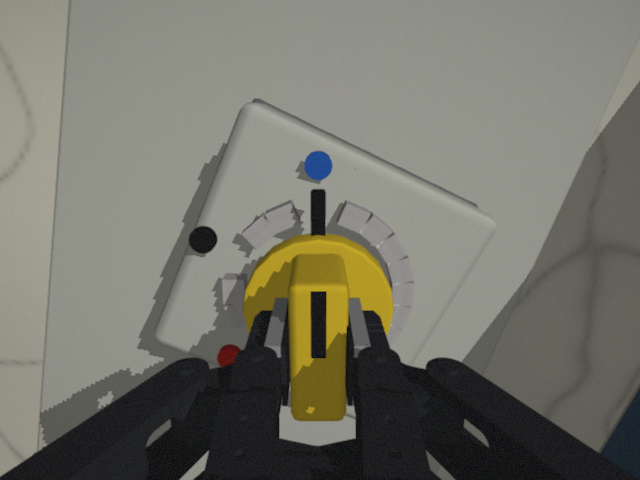

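The pointer (column 317.5) lines up with the blue stud (column 317.7). I'll push it down.

>>> apply_moves --moves '[[[0,0,0.1],[0,0,0],-1],[[0,0,0.2],[0,0,0],-1],[[0,0,0.3],[0,0,0],-1],[[0,0,0.4],[0,0,0],-1],[[0,0,0.5],[0,0,0],-1],[[0,0,0.54],[0,0,0],-1],[[0,0,0.58],[0,0,0],-1],[[0,0,0.58],[0,0,0],-1]]'

```text
t: 9.43
eef_pos: [0.6128, -0.1338, 0.1569]
tool_rot: [-0.002, 0.991, 0.131, 0.001]
contact_force: [-2.9, 8.1, 12.5]
gripper_width: 0.225
```

Run:
```python
from h import *
from station import *
plan([.612,-.134,.156],15)
r=read_camera('wrist');cv2.imwrite('pics/w5.png',r['color'][:,:,::-1])
print(studs(r['color'],(50,300,100,560)))
```

```text
t 9.425 now [ 0.6128 -0.1338  0.1569] yaw 15.11 d [-0.032 -0.002  0.037] rv [-0.018 -0.009  0.011] w 0.2245776435247993 F [-2.9  8.1 12.5]
{'blue': [(717, [168.84, 317.52])], 'red': [], 'black': [(642, [211.72, 317.44]), (8, [214.88, 343.88]), (689, [248.04, 193.56]), (14, [295.71, 240.07]), (20, [295.95, 394.95]), (120, [295.5, 318.0]), (12, [298.92, 281.08])]}
```

View pics/w5.png

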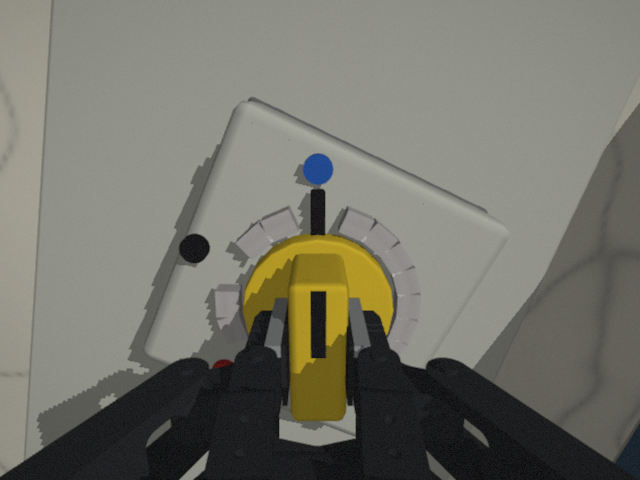

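>>> apply_moves --moves '[[[0,0,0.04],[0,0,0],-1],[[0,0,0.06],[0,0,0],-1],[[0,0,0.06],[0,0,0],-1]]'

```text
t: 9.85
eef_pos: [0.6128, -0.1339, 0.1568]
tool_rot: [-0.002, 0.991, 0.131, 0.001]
contact_force: [-6.2, 9.5, 23.1]
gripper_width: 0.221
```

>>> apply_moves --moves '[[[0,0,0],[0,0,0],-0.3],[[0,0,0],[0,0,0],0],[[0,0,0],[0,0,0],0.5],[[0,0,0],[0,0,0],1],[[0,0,0],[0,0,0],1],[[0,0,0],[0,0,0],1],[[0,0,0],[0,0,0],1]]'

```text
t: 10.72
eef_pos: [0.612, -0.1357, 0.1539]
tool_rot: [0.0, 0.991, 0.131, -0.0]
contact_force: [0.3, 0.9, 0.0]
gripper_width: 1.003
```

Run:
```python
from h import *
plan([.612,-.134,.26],15)
```

```text
t 10.725 now [ 0.612  -0.1357  0.1539] yaw 15.03 d [ 0.016 -0.064 -4.246] rv [0.    0.    0.003] w 1.002823065385962 F [0.3 0.9 0. ]
```

>>> apply_moves --moves '[[[0,0,-0.3],[0,0,0],1],[[0,0,-0.9],[0,0,0],1],[[0,0,-1.7],[0,0,0],1],[[0,0,-2.5],[0,0,0],1],[[0,0,-3.3],[0,0,0],1],[[0,0,-3.9],[0,0,0],1],[[0,0,-4.25],[0,0,0],1],[[0,0,-4.25],[0,0,0],1],[[0,0,-4.25],[0,0,0],1]]'

```text
t: 11.85
eef_pos: [0.6117, -0.1355, 0.2594]
tool_rot: [-0.0, 0.991, 0.131, -0.001]
contact_force: [0.3, 0.2, 0.1]
gripper_width: 1.004
```

Run:
```python
from h import *
from station import *
o=get_obs();r=read_camera('wrist');r['o']=o;pickle.dump(r,open('w6.pkl','wb'))
print(studs(r['color'],(80,330,150,480)),o['eef_pos'],o['contact_force'])
a=r['color'][100:340,180:480,::-1];cv2.imwrite('pics/w6.png',cv2.resize(a,(750,600),interpolation=cv2.INTER_CUBIC))
s=read_camera('scene');pickle.dump(s,open('s6.pkl','wb'))
cv2.imwrite('pics/s6.png',s['color'][:,:,::-1])
```

```text
{'blue': [(268, [146.31, 320.1])], 'red': [(224, [282.57, 258.04])], 'black': [(254, [173.38, 320.02]), (269, [197.45, 241.23]), (320, [232.5, 320.5]), (6, [241.5, 368.67]), (10, [248.5, 273.7]), (206, [323.07, 192.83]), (220, [322.75, 440.79]), (6, [329.0, 163.5]), (13, [328.62, 470.31])]} [ 0.61168491 -0.13548558  0.2594393 ] [0.33675944 0.24424234 0.1138943 ]
```

View pics/w6.png

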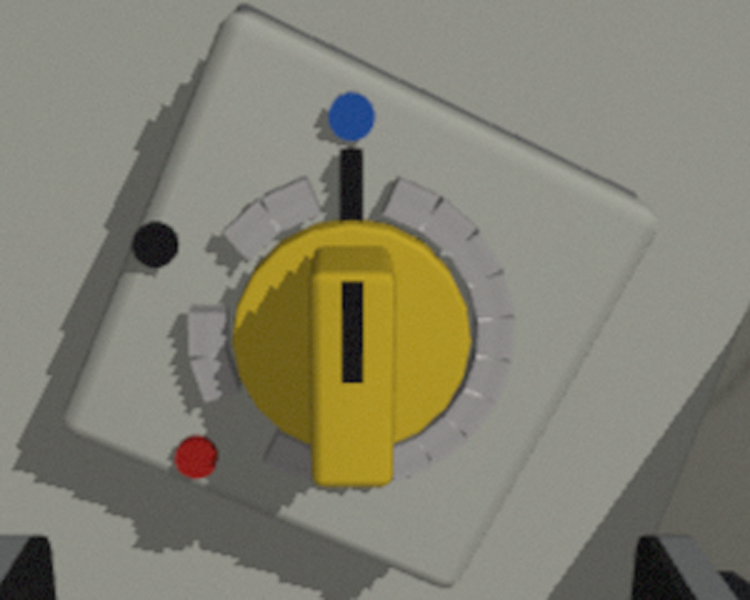

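View pics/s6.png

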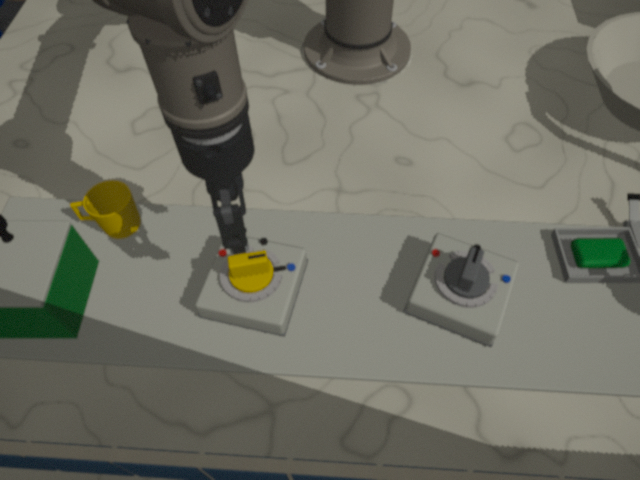

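The close-up shows the pointer aimed at the blue stud and sitting in its notch, and the grey timer hasn't changed. I'll check the dial's height against the start picture.

Run:
```python
from h import *
from scipy.optimize import brentq
for f in('w1.pkl','w6.pkl'):
    r=pickle.load(open(f,'rb'));w=W(r)
    P=({'blue':[207.4,396.4],'red':[196.7,240.7],'black':[151.2,322.5]} if f=='w1.pkl' else {'blue':[146.3,320.1],'red':[282.6,258.0],'black':[197.5,241.2]})
    c=w.fit(P)
    h=cv2.cvtColor(r['color'],cv2.COLOR_RGB2HSV);y=((h[...,0]>18)&(h[...,0]<36)&(h[...,1]>130));y[:,:250]=0;y[:,400:]=0
    rows=np.where(y.any(1))[0];wd=[np.ptp(np.where(y[k])[0])+1 for k in rows]
    k=rows[np.argmax(wd)];cols=np.where(y[k])[0]
    print(f,'skirt',max(wd),'row',k,cols.min(),cols.max(),'eye z',w.e[2].round(4),'toprow',rows.min(),'bottom',rows.max())
    # lift from the far end (bottom row) of the bar top: measured vs predicted for lifts
    a=np.radians(174.4 if f=='w1.pkl' else 105.3);u=np.array([np.cos(a),np.sin(a),0])
    for L in(0,.005,.013): print(L,'bar rear top row',w.proj(np.array([c[0],c[1],.111+L])-.027*u)[0].round(1),'lug tip',w.proj(np.array([c[0],c[1],.072+L])+.05*u).round(1),'bar grip line start', w.proj(np.array([c[0],c[1],.111+L])+.0245*u)[0].round(1))
    print('ptr',w.ang(c,*( (165,316) if f=='w1.pkl' else (173.4,320.0)),.072),'blue dir',np.degrees(c[3])-65)
```

```text
fit [ 0.613  -0.1335  0.0682  2.9699] 170.16 [-0.1  0.  -0.  -0.1  0.1  0. ]
w1.pkl skirt 95 row 240 270 364 eye z 0.3305 toprow 192 bottom 298
0 bar rear top row 299.6 lug tip [164.3 316. ] bar grip line start 217.5
0.005 bar rear top row 303.3 lug tip [165.2 316. ] bar grip line start 219.6
0.013 bar rear top row 309.5 lug tip [166.7 316. ] bar grip line start 223.3
ptr (np.float64(174.39), np.float64(0.0495)) blue dir 105.16417139204566
fit [ 0.6132 -0.1335  0.0681  2.9693] 170.13 [-0.1 -0.1  0.  -0.2  0.1  0.2]
w6.pkl skirt 95 row 234 273 367 eye z 0.3298 toprow 188 bottom 294
0 bar rear top row 295.4 lug tip [159.4 319.8] bar grip line start 212.4
0.005 bar rear top row 299.0 lug tip [160.3 319.8] bar grip line start 214.5
0.013 bar rear top row 305.2 lug tip [161.7 319.9] bar grip line start 218.0
ptr (np.float64(105.14), np.float64(0.0411)) blue dir 105.13014948366035
```

```bash
python3 -c "
from station import *
print(hand_in())"
```

```text
the job is handed in; nothing more can be done
None
```

The yellow dial is set to its blue mark and locked down. I gripped the bar, pulled the dial up about 13 mm, turned it 69° clockwise (seen from above), pushed it down, let go and backed off. The job was handed in at about 12 s of the 35 s allowed; handing in gives no verdict.

**Last checks:**
- **Pointer:** it faces 105.1°, and the direction from the axis to the blue stud is also 105.1°.
- **Seating:** the dial is at its starting height. The skirt measures 95 px across in both pictures and the bar end is within about 0.2 px of where it should be. While I pushed, it stopped moving at the starting height even as the measured force rose to 23 N.
- **Hands off:** the force on the tool is about zero, with the gripper about 100 mm above the dial.
- **Grey timer:** I did not touch it, and it looks unchanged in the scene picture.

**What went wrong or disagreed:**
- My first wrist-camera fit mistook a shadow at the box edge for the black stud. I corrected it before moving.
- The cameras put the studs at slightly different heights (0.065 m and 0.068 m), which had no effect on the result.

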